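# Offer the slide-box lid up to its hinge and hold it for the pin

## Task

Lift the blue slide-box lid up and off the hook it hangs on, carry it to the open blue slide box, and lower it upright so that its brass knuckle sits between the two brass knuckles on the box's rear edge with the pin holes lined up, ready for a colleague to push the pin through. Finish while still holding the lid there, steady and upright, in the gripper and without pressing it down on the box. Leave the pin and everything else on the bench where they are.

Things in the scene. Friction and masses are not known exactly. Their poses are not given: they have to be found in the camera images.
- lid: loose blue lid, 0.15 to 0.31 kg, hung upright: plate 10 mm thick (x), 150 wide (y), 140 high, spanning z = 15 to 155 mm, with a brass knuckle (tube along y, outside 20, hole 10, length 30 mm) below its lower edge. Origin: centre of the knuckle hole; z up the lid, x normal to the plate, at the start as the stand's x. Works either way round
- lid_grip (a point): middle of the lid's bare top edge, 155 mm above the lid's origin: the place to grip, across the 10 mm thickness, from above; fingertips at most 38 mm below the edge, to clear the hook's lip
- lid_window (a point): middle of the upper edge of the lid's window, 103 mm above the lid's origin. The window is 40 mm wide (y) and 34 high; the hook passes through it and the lid rests on the hook by this edge
- stand: fixed steel hook stand, foot 130 by 110 by 12 mm. Origin: on the bench below the hanging lid; x from the lid to the post (front face at x = 80 mm), z up. A flat tongue (30 wide, 5 thick, top at z = 140 mm, level with the post's top) reaches from the post through the lid's window to x = -22 mm
- hook_tip (a point): top of the red lip at the end of the hook's tongue: 5 mm thick, 10 mm above the tongue, 150 mm above the bench; axes as the stand's. To come off, the lid rises more than 10 and less than 29 mm (19 is good), then moves 35 mm or more along the stand's -x (50 is good)
- box: fixed open blue slide box with glass slides, 110 (x) by 180 (y) by 55 mm high, with a wooden block 26 mm thick along its rear (+x) side. Origin: centre of the box's underside; z up
- box_hinge (a point): hinge centre on the box's block, 74 mm up, 66 mm from the box's origin along +x; y along the pin, z up. Fixed brass knuckles (outside 20, hole 10 mm) at y = 18 to 42 and -42 to -18 mm; the lid's goes into the gap from above. Lined up: lid's origin here, y axes parallel. A V-shaped seat stops the lid about 2 mm too low; it does not keep it upright
- dish: fixed green tray, 70 by 110 by 16 mm, with the hinge pin in it; origin centre of underside
- pin: loose steel hinge pin, 6 mm diameter, 90 mm long, lying in the green tray along its own y; origin at mid length. Not to be touched
- screwdriver: loose screwdriver, 170 mm, lying along its x; leave alone
- oil: loose small amber bottle, 32 mm diameter, 75 mm tall, origin under it; leave alone
- reagent: loose glass bottle, 70 mm diameter, 160 mm tall, origin under it; leave alone
- beaker: loose glass beaker, 70 mm diameter, 85 mm tall, origin under it; leave alone
- stain: loose amber jar with red cap, 56 mm diameter, 90 mm tall, origin under it; leave alone
- cup: loose white mug, 80 mm diameter, 90 mm tall, origin under it; leave alone
There are look-alikes about, which are no part of the job. Several things have the shape of the lid; the one meant has the colours described above.

How it is judged:
By the outcome, as a careful person would: the job done as asked, in the order asked, and still so for the second after the job is handed in, while the arm keeps its last pose, push and grip.
It also fails if it takes over 51 s, if anything falls off the work surface, if the arm or the gripper's body presses on something with over 40 N, if the wrist force passes 120 N, or if a joint passes its speed limit or range.

## Robot

A 6-joint arm with a two-finger parallel gripper is mounted at the origin on the work surface. World frame = base frame: x ahead of the robot, y to its left, z up, the work surface at z = 0. Lengths are in m, angles in degrees, forces in N, time in s.
With the tool pointing down it reaches from about 0.25 to 0.725 m from the base axis. Payload 9.7 kg.
Tool frame: the origin (TCP) lies on the centre line of the jaws, within the pads' length; the fingertips stand 19 mm ahead of it and the grasp point (between the pads) is the TCP; z points along the fingers, y is the direction in which the jaws open and shut (so a half turn about z gives the same grasp; the last joint's range is limited). The gripper opens to 85 mm and grips with 20 to 120 N. Pads are 22 mm wide; open, the fingers measure 114 mm over their backs; the gripper's body (76 mm by 85 mm) begins 54 mm behind the grasp point. The pads swing forward as they close: fully open they stand 13 mm farther back than shut.
Start: joints at [65.489, 4.979, 10.078, 95.1, 0, 90], TCP at [0.228, 0.5, 0.25] pointing down, gripper open.
Joint ranges: [-179.16, 179.16], [-48.56, 103.87], [-65.8, 70.77], [-126.05, 130.52], [-82.76, 87.17], [-180, 180]. Speed limits (degrees/s): [127.2, 127.2, 147.25, 180, 180, 180].

## Interface

Orientations are given as [roll, pitch, yaw] about the fixed x, y, z axes, in that order (R = Rz(yaw) Ry(pitch) Rx(roll)).
In Python, from workcell import bot gives the robot as it stands.
- The arm moves only by the tool servo_tool, never from a script. Its argument "motion" is a list that holds one entry, the list of rows, each a list of 6 numbers: the shift along the tool's x, y, z in mm, then the turn, a rotation vector about the tool's x, y, z in rad. A call has 1 to 5 rows; each row shifts and turns the commanded pose from where the row before left it, along the tool's axes as they then stand; what a row does not reach is not made up. A row lasts 1/10 s, in which the tool goes at most 50 mm and 8.59 degrees, less where a joint would pass 70% of its speed; a pose out of reach is approached as far as the arm can. A call is refused whole if a number of a shift passes 50 or a number of a turn 0.15, either way. A call with a gripper value outside its range is refused whole. "gripper" is the finger opening in mm, from 0 to 85.4, set as the call begins (left out, the last holds). The fingers move at their own pace and stop on an object; "newtons" is the grip in N (left out, the last holds). Time passes only in rows, so rows that do not move let the fingers close. It gives the time, the measured TCP pose, the force and the opening at its end, in the units of the state.
- bot.get_obs(): the state, without advancing time (a new reading comes with each control period).
- bot.camera(name): name is "scene" or "side" or "wrist"; returns a dict with "color" (400x640x3 uint8, red, green, blue), "fx", "fy", "cx", "cy" (pixels), "R" (3x3) and "t" (3): a world point X has camera coordinates R X + t. Camera axes: x right, y down, z forward; pixel columns grow to the right and rows downward; lengths in m; the calibration is good to about 2 mm. The wrist camera is an equidistant fisheye: a pixel r from the principal point sees the ray r / f radians off the axis. A picture is of the moment at which its call begins. There is no depth.
- bot.job_done(): hands the job in, once; it reports no verdict.
Trained networks look in a picture, given as the dict that the camera call returned (one of the last four; its "shot" number tells which), for a name from the list of things; names that differ only in an ending like _2 or _b are one class to them, and where a whole thing is asked for, a point or a joint stands for the part that bears it (a point fixed in the world has none). Each returns a list of dicts, best first, with "confidence" (0 to 1); they miss things now and then, are a little off and sometimes report something else, mostly with a low value. They report only what shows in the picture. A call takes as long as a camera call. They do not tell look-alikes from the thing itself.
- bot.look_for(picture, label): "rect" ([left, top, width, height] in pixels, round what is visible of it).
The state is a dict: "time": time; "q": joint angles; "qd": joint speeds; "joint_efforts": joint torques, N m; "ee_pos": TCP position; "tcp_rot": TCP orientation; "wrist_force": force on the tool from outside, world axes, zero at the start; "torque": the same for the moment, N m; "opening": finger opening in m.
Only numpy, scipy, OpenCV 4.12 (cv2) and the standard library are available. Lean on these libraries where they do the work, as an engineer would, in place of code of your own. Each camera call takes 0.05 s, during which the arm holds its last target.

## Working session

There is one attempt and no reset: what is moved stays moved. The work goes in short steps, Python scripts to look and compute and a tool call to move; the robot and the scene stay as the last step left them, time stands still between calls to the robot, and variables do not carry over. Pictures are saved under pics/ and viewed, and the job is handed in when it is done.

Besides the shell and the picture viewer there is one more tool, called after "Call:" in YAML: its name, and indented under it one key for each argument. servo_tool: Moves the arm, as the interface text tells. Its arguments: {"type":"object","properties":{"motion":{"type":"array","items":{"type":"array","items":{"type":"array","items":{"type":"number"}}}},"gripper":{"type":"number"},"newtons":{"type":"number"}},"required":["motion"]}

```bash
ls; mkdir -p pics; cat > h.py <<'E'
import numpy as np, cv2
from workcell import bot
def save(p,n): cv2.imwrite('pics/'+n+'.png',p['color'][:,:,::-1])
E
python3 - <<'E'
from h import *
import pickle
print(bot.get_obs())
d={}
for n in ('scene','side','wrist'):
    p=bot.camera(n);save(p,n+'0');d[n]=p
    print(n,p['fx'],p['fy'],p['cx'],p['cy'],np.round(p['R'],4).tolist(),np.round(p['t'],4).tolist())
    for l in ('lid','lid_grip','lid_window','hook_tip','stand','box','box_hinge'):
        print(l,[(np.round(r['rect']).tolist(),round(r['confidence'],2)) for r in bot.look_for(p,l)[:4]])
pickle.dump(d,open('d0.pkl','wb'))
print(bot.get_obs()['time'])
E
```

```text
pics
{'time': 0.0, 'q': array([6.54888961e+01, 5.01110357e+00, 1.00326127e+01, 9.50982975e+01,
       1.49292804e-03, 9.00012089e+01]), 'qd': array([-0.00817271, -0.03094546,  0.0025613 ,  0.07405115,  0.00412006,
        0.03323294]), 'joint_efforts': array([ 3.16099926e-03, -5.20388818e+01,  4.64798391e+01,  1.63261732e-02,
        1.14542813e-04, -2.61497371e-05]), 'ee_pos': array([0.22808663, 0.50025022, 0.24956652]), 'tcp_rot': array([-1.79923212e+02, -1.49130653e-03,  1.55487685e+02]), 'wrist_force': array([-0.13427413, -0.55544197,  0.62514249]), 'torque': array([ 0.04492283, -0.02697791, -0.04047755]), 'opening': 0.08504077057487149}
scene 413.1001275093953 413.1001275093953 320.86935126989874 201.40184081897394 [[0.3904, 0.9206, -0.0015], [0.728, -0.3097, -0.6117], [-0.5636, 0.2377, -0.7911]] [-0.2037, -0.3364, 1.5503]
lid [([369.0, 134.0, 44.0, 58.0], 0.86), ([371.0, 94.0, 39.0, 53.0], 0.71)]
lid_grip [([368.0, 98.0, 45.0, 49.0], 0.91), ([374.0, 131.0, 38.0, 59.0], 0.73)]
lid_window [([371.0, 93.0, 42.0, 50.0], 0.63)]
hook_tip [([377.0, 158.0, 48.0, 59.0], 0.97)]
stand [([3
[... 576 characters left out ...]
, 0.57)]
hook_tip [([269.0, 147.0, 41.0, 53.0], 0.61), ([419.0, 281.0, 24.0, 31.0], 0.18)]
stand [([265.0, 148.0, 49.0, 54.0], 0.67)]
box [([314.0, 254.0, 59.0, 66.0], 0.94)]
box_hinge [([362.0, 196.0, 12.0, 12.0], 0.74), ([312.0, 252.0, 62.0, 67.0], 0.64)]
wrist 309.70691628693146 309.70691628693146 319.00194229826985 196.36029946302153 [[0.4148, 0.9099, 0.0006], [0.8621, -0.3932, 0.3197], [0.2912, -0.1321, -0.9475]] [-0.5494, -0.0416, 0.3793]
lid [([153.0, 246.0, 125.0, 110.0], 0.87)]
lid_grip [([154.0, 244.0, 125.0, 114.0], 0.58)]
lid_window [([149.0, 243.0, 132.0, 114.0], 0.75)]
hook_tip []
stand []
box [([48.0, 360.0, 45.0, 37.0], 0.74)]
box_hinge [([52.0, 358.0, 40.0, 36.0], 0.79)]
1.2
```

View pics/scene0.png

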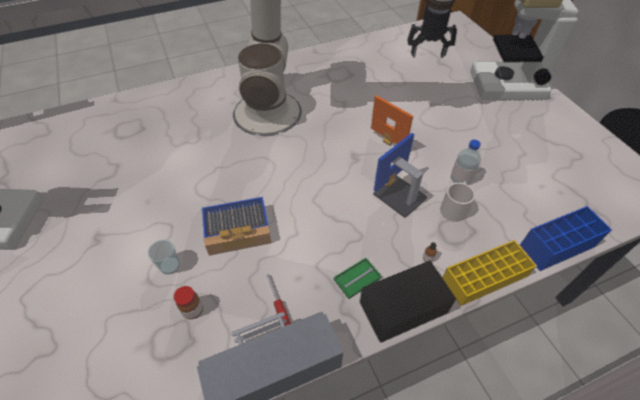

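View pics/side0.png

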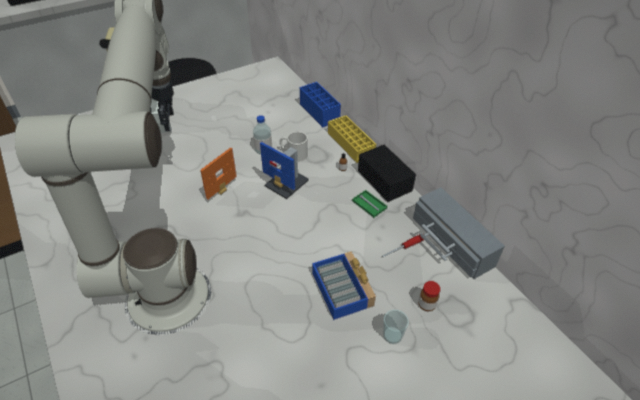

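View pics/wrist0.png

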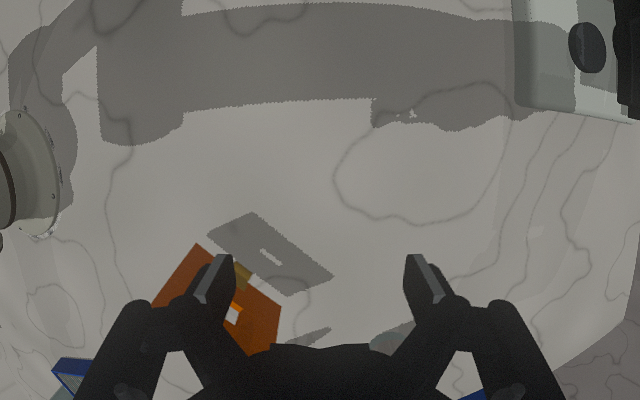

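```bash
python3 - <<'E'
import pickle,cv2
d=pickle.load(open('d0.pkl','rb'))
for n,(x,y,w,h) in {'scene':(340,80,110,150),'side':(180,130,150,100)}.items():
    c=d[n]['color'][y:y+h,x:x+w,::-1]; s=min(800//w,600//h)
    cv2.imwrite('pics/z_%s.png'%n,cv2.resize(c,None,fx=s,fy=s,interpolation=cv2.INTER_CUBIC))
for n,(x,y,w,h) in {'scene':(180,180,110,90),'side':(300,240,100,90)}.items():
    c=d[n]['color'][y:y+h,x:x+w,::-1]; s=min(800//w,600//h)
    cv2.imwrite('pics/b_%s.png'%n,cv2.resize(c,None,fx=s,fy=s,interpolation=cv2.INTER_CUBIC))
E
```

```text
(no output)
```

View pics/z_scene.png

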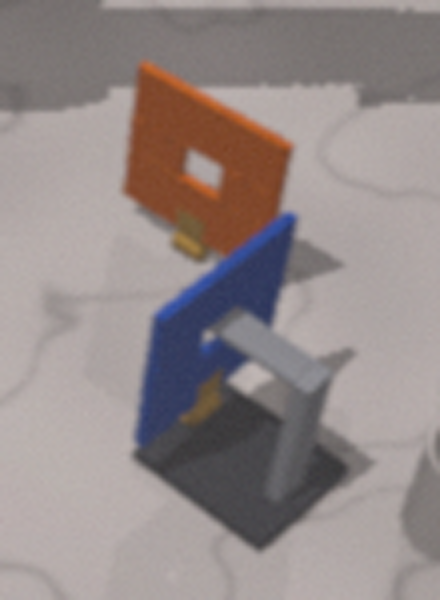

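View pics/z_side.png

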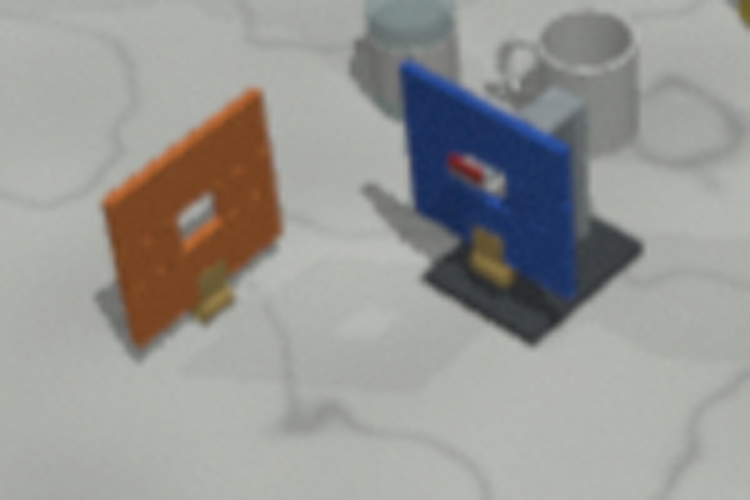

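View pics/b_scene.png

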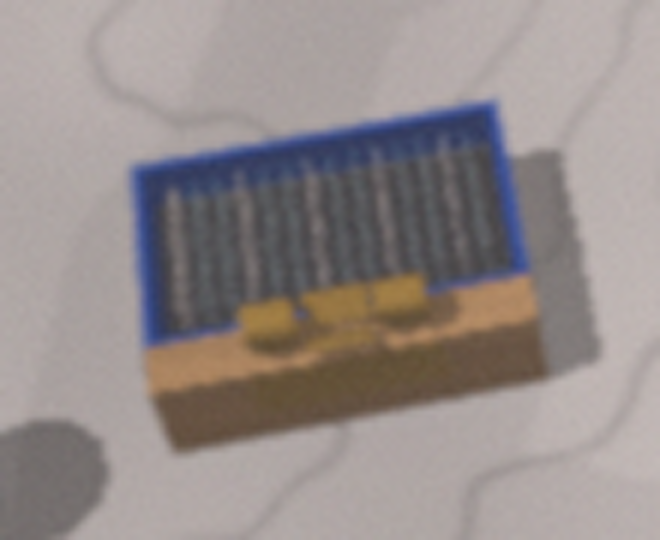

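View pics/b_side.png

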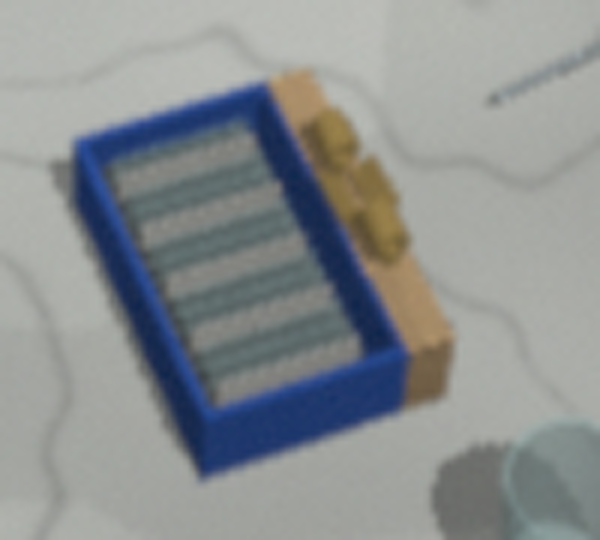

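```bash
cat >> h.py <<'E'
def ray(p,uv,fish=False):
    R,t=np.array(p['R']),np.array(p['t']); f=p['fx']
    x=(uv[0]-p['cx'])/p['fx'];y=(uv[1]-p['cy'])/p['fy']
    if fish:
        r=np.hypot(x,y); v=np.array([x/r*np.sin(r),y/r*np.sin(r),np.cos(r)])
    else:
        v=np.array([x,y,1.]);v/=np.linalg.norm(v)
    return -R.T@t, R.T@v
def tri(*rays):
    A=0;b=0
    for c,v in rays:
        P=np.eye(3)-np.outer(v,v);A=A+P;b=b+P@c
    X=np.linalg.solve(A,b)
    return X,[np.linalg.norm((np.eye(3)-np.outer(v,v))@(X-c))*1000 for c,v in rays]
def proj(p,X,fish=False):
    c=np.array(p['R'])@np.asarray(X)+np.array(p['t'])
    if fish:
        th=np.arctan2(np.hypot(c[0],c[1]),c[2]);s=th/np.hypot(c[0],c[1])
        return np.array([p['cx']+p['fx']*s*c[0],p['cy']+p['fy']*s*c[1]])
    return np.array([p['cx']+p['fx']*c[0]/c[2],p['cy']+p['fy']*c[1]/c[2]])
E
cat > m.py <<'E'
from h import *
import pickle
from scipy.optimize import least_squares
d=pickle.load(open('d0.pkl','rb'))
def un(o,s,u): return np.array(o)+(np.array(u)+.5)/s-.5
S={'scene':{'l':((340,80),4),'b':((180,180),6)},'side':{'l':((180,130),5),'b':((300,240),6)}}
lid={'+yt':[(293,217),(405,65)],'-yt':[(157,318),(573,150)]}
box={(-55,-90):[(135,168),(205,412)],(-55,90):[(495,103),(78,145)],(55,90):[(525,275),(268,85)],(55,-90):[(147,345),(408,352)]}
def T(w,uv):
    return tri(*[ray(d[n],un(*S[n][w],u)) for n,u in zip(('scene','side'),uv)])
print({n:(-d[n]['R'].T@d[n]['t']).round(3) for n in d})
a=[]
for k,v in lid.items(): X,r=T('l',v);a.append(X);print(k,X.round(4),np.round(r,1))
dy=a[0]-a[1];print('w',np.linalg.norm(dy),'mid',(a[0]+a[1])/2,'yawy',np.degrees(np.arctan2(dy[1],dy[0])))
L=[];P=[]
for k,v in box.items(): X,r=T('b',v);L.append(k);P.append(X);print(k,X.round(4),np.round(r,1))
L=np.array(L)/1000.;P=np.array(P);c=P.mean(0);q=P-c
yaw=np.arctan2((L[:,0]*q[:,1]-L[:,1]*q[:,0]).sum(),(L[:,0]*q[:,0]+L[:,1]*q[:,1]).sum())
print('box',c,np.degrees(yaw)); R=np.array([[np.cos(yaw),-np.sin(yaw)],[np.sin(yaw),np.cos(yaw)]])
print('hinge',c[:2]+R@[.066,0])
for n in ('scene','side'): print(n,proj(d[n],[*(c[:2]+R@[.066,0]),.074]))
E
python3 m.py
```

```text
{'scene': array([ 1.198, -0.285,  1.02 ]), 'side': array([-0.049, -0.957,  1.305]), 'wrist': array([0.153, 0.534, 0.373])}
+yt [0.4808 0.309  0.1876] [0. 0.]
-yt [0.5365 0.1665 0.1928] [1. 1.]
w 0.15312822136300394 mid [0.50867271 0.23772421 0.1901806 ] yawy 111.35475001259331
(-55, -90) [ 0.3947 -0.3225  0.0548] [1.1 1.1]
(-55, 90) [ 0.4232 -0.1498  0.0511] [0.9 0.9]
(55, 90) [ 0.529  -0.1688  0.0532] [0.5 0.5]
(55, -90) [ 0.4983 -0.3423  0.0537] [0.7 0.7]
box [ 0.46129955 -0.24587185  0.05320556] -9.925029873347645
hinge [ 0.52631181 -0.25724758]
scene [235.21520169 230.94890704]
side [359.51917839 269.71159354]
```

```bash
cat > plan.py <<'E'
from h import *
from scipy.spatial.transform import Rotation as Ro
def plan(tp,tr,n,obs=None,p0=None,r0=None):
    o=bot.get_obs()
    p=np.array(o['ee_pos']) if p0 is None else np.array(p0)
    r=Ro.from_euler('xyz',o['tcp_rot'] if r0 is None else r0,degrees=True)
    rt=Ro.from_euler('xyz',tr,degrees=True)
    w=(r.inv()*rt).as_rotvec(); step=(np.array(tp)-p)/n*1000
    for i in range(n):
        s=r.inv().apply(step); print(np.round(s,1).tolist()+np.round(w/n,4).tolist())
        r=r*Ro.from_rotvec(w/n)
E
python3 -c "
from plan import *
plan([.5087,.2377,.275],[180,0,111.4],10)"
python3 - <<'E'
import sys;sys.path.insert(0,'.')
import os;os.chdir('.')
from m import *
# orange lid corners scene & side
for k,v in {'a':[(142,66),(107,203)],'b':[(290,150),(258,92)]}.items(): print(k,T('l',v))
E
```

```text
[-36.4, -12.3, -2.5, -0.0, -0.0, 0.0769]
[-37.3, -9.4, -2.5, -0.0, -0.0, 0.0769]
[-37.9, -6.5, -2.5, -0.0, -0.0, 0.0769]
[-38.3, -3.6, -2.5, -0.0, -0.0, 0.0769]
[-38.4, -0.7, -2.5, -0.0, -0.0, 0.0769]
[-38.4, 2.3, -2.5, -0.0, -0.0, 0.0769]
[-38.1, 5.2, -2.5, -0.0, -0.0, 0.0769]
[-37.6, 8.2, -2.5, -0.0, -0.0, 0.0769]
[-36.8, 11.0, -2.5, -0.0, -0.0, 0.0769]
[-35.9, 13.8, -2.5, -0.0, -0.0, 0.0769]
{'scene': array([ 1.198, -0.285,  1.02 ]), 'side': array([-0.049, -0.957,  1.305]), 'wrist': array([0.153, 0.534, 0.373])}
+yt [0.4808 0.309  0.1876] [0. 0.]
-yt [0.5365 0.1665 0.1928] [1. 1.]
w 0.15312822136300394 mid [0.50867271 0.23772421 0.1901806 ] yawy 111.35475001259331
(-55, -90) [ 0.3947 -0.3225  0.0548] [1.1 1.1]
(-55, 90) [ 0.4232 -0.1498  0.0511] [0.9 0.9]
(55, 90) [ 0.529  -0.1688  0.0532] [0.5 0.5]
(55, -90) [ 0.4983 -0.3423  0.0537] [0.7 0.7]
box [ 0.46129955 -0.24587185  0.05320556] -9.925029873347645
hinge [ 0.52631181 -0.25724758]
scene [235.21520169 230.94890704]
side [359.51917839 269.71159354]
a (array([0.25431766, 0.30698807, 0.16155239]), [np.float64(0.6966161049466889), np.float64(0.6966161049467969)])
b (array([0.39035408, 0.36567777, 0.15991343]), [np.float64(0.017625698036135194), np.float64(0.01762569803619191)])
```

Call:
servo_tool:
  motion:
    - [[-36.4,-12.3,-2.5,0,0,0.077],[-37.3,-9.4,-2.5,0,0,0.077],[-37.9,-6.5,-2.5,0,0,0.077],[-38.3,-3.6,-2.5,0,0,0.077],[-38.4,-0.7,-2.5,0,0,0.077]]
  gripper: 60
  newtons: 60

```text
time: 1.7
ee_pos: [0.3694, 0.3679, 0.263]
tcp_rot: [180.0, 0.0, 133.3]
wrist_force: [0.9, 0.5, 0.1]
opening: 0.0597
```

Call:
servo_tool:
  motion:
    - [[-38.4,2.3,-2.5,0,0,0.077],[-38.1,5.2,-2.5,0,0,0.077],[-37.6,8.2,-2.5,0,0,0.077],[-36.8,11.0,-2.5,0,0,0.077],[-35.9,13.8,-2.5,0,0,0.077]]

```text
time: 2.2
ee_pos: [0.5097, 0.2362, 0.2755]
tcp_rot: [180.0, -0.0, 111.2]
wrist_force: [0.3, 0.8, 0.7]
opening: 0.0599
```

Call:
servo_tool:
  motion:
    - [[0,0,0,0,0,0],[0,0,0,0,0,0]]

```text
time: 2.4
ee_pos: [0.5091, 0.2369, 0.275]
tcp_rot: [-180.0, -0.0, 111.3]
wrist_force: [-0.8, 0.5, 0.3]
opening: 0.0599
```

```bash
python3 - <<'E'
from h import *
import pickle
o=bot.get_obs();print(o['time'],o['ee_pos'],o['tcp_rot'],o['q'],o['wrist_force'])
p=bot.camera('wrist');save(p,'wrist1');pickle.dump(p,open('w1.pkl','wb'))
for X in ([.4808,.309,.192],[.5365,.1665,.192],[.5087,.2377,.192]): print(proj(p,X,True))
E
```

```text
2.4 [0.50912996 0.23686813 0.27504146] [-1.79970214e+02 -6.84208318e-03  1.11295085e+02] [2.49456465e+01 7.26952167e+00 1.53446000e+01 9.81043684e+01
 8.72472071e-03 9.36505579e+01] [-0.81576023  0.52426031  0.33971374]
[319.04119295 101.64566063]
[319.2001644  297.57411641]
[319.17388649 211.24878988]
```

View pics/wrist1.png

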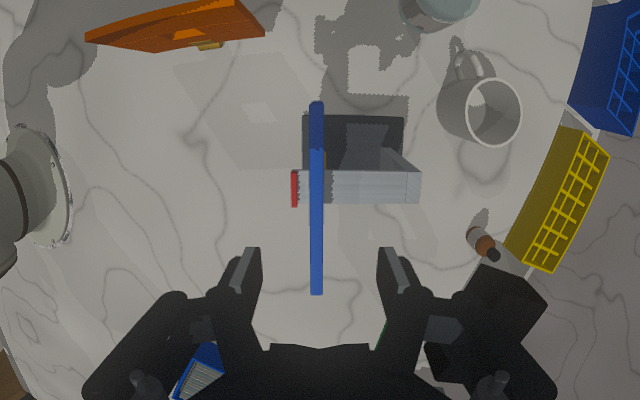

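```bash
python3 - <<'E'
from h import *
import pickle
p=pickle.load(open('w1.pkl','rb'));c=p['color'].astype(int)
m=(c[:,:,2]>c[:,:,0]+50)&(c[:,:,2]>c[:,:,1]+40)
for r in range(96,304,8):
    x=np.where(m[r,295:340])[0]+295
    print(r,(x.min(),x.max()) if len(x) else None, end='; ')
i=p['color'][90:310,280:360,::-1]
cv2.imwrite('pics/w1z.png',cv2.resize(np.rot90(i),None,fx=3.6,fy=3.6,interpolation=cv2.INTER_CUBIC))
E
```

```text
96 None; 104 (np.int64(311), np.int64(322)); 112 (np.int64(310), np.int64(322)); 120 (np.int64(310), np.int64(322)); 128 (np.int64(310), np.int64(322)); 136 (np.int64(310), np.int64(322)); 144 (np.int64(310), np.int64(322)); 152 (np.int64(310), np.int64(322)); 160 (np.int64(309), np.int64(322)); 168 (np.int64(309), np.int64(322)); 176 (np.int64(310), np.int64(322)); 184 (np.int64(310), np.int64(322)); 192 (np.int64(310), np.int64(322)); 200 (np.int64(310), np.int64(322)); 208 (np.int64(310), np.int64(322)); 216 (np.int64(310), np.int64(322)); 224 (np.int64(310), np.int64(322)); 232 (np.int64(310), np.int64(322)); 240 (np.int64(310), np.int64(322)); 248 (np.int64(310), np.int64(322)); 256 (np.int64(310), np.int64(322)); 264 (np.int64(310), np.int64(322)); 272 (np.int64(311), np.int64(321)); 280 (np.int64(311), np.int64(321)); 288 (np.int64(311), np.int64(321)); 296 None;
```

View pics/w1z.png

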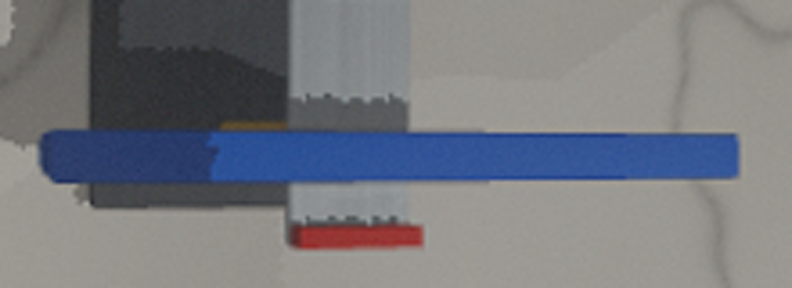

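Call:
servo_tool:
  motion:
    - [[1,-2,25,0,0,0],[0,0,25,0,0,0],[0,0,24,0,0,0],[0,0,16,0,0,0],[0,0,8,0,0,0]]

```text
time: 2.95
ee_pos: [0.5052, 0.2384, 0.1758]
tcp_rot: [-179.9, -0.0, 111.5]
wrist_force: [-0.1, 0.3, 0.9]
opening: 0.0596
```

```bash
python3 - <<'E'
from h import *
o=bot.get_obs();print(o['time'],o['ee_pos'],o['tcp_rot'],o['wrist_force'])
p=bot.camera('wrist');save(p,'wrist2')
E
```

```text
2.95 [0.50515951 0.23844412 0.17581947] [-1.79896536e+02 -1.46655160e-03  1.11499388e+02] [-0.09485167  0.30824952  0.92031716]
```

View pics/wrist2.png

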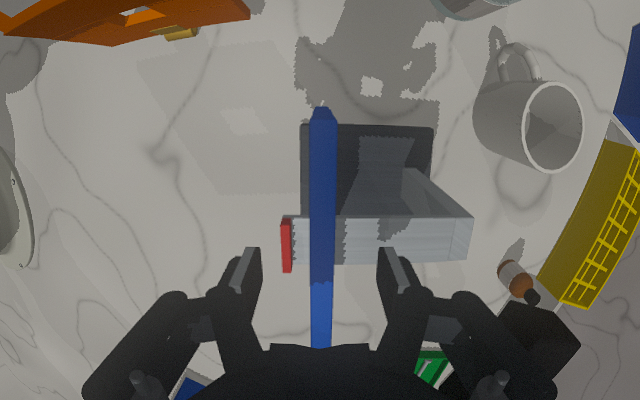

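Call:
servo_tool:
  motion:
    - [[0,0.7,0,0,0,0],[0,0,0,0,0,0],[0,0,0,0,0,0],[0,0,0,0,0,0],[0,0,0,0,0,0]]
  gripper: 0
  newtons: 60

```text
time: 3.5
ee_pos: [0.5073, 0.2381, 0.1783]
tcp_rot: [179.9, -0.0, 111.4]
wrist_force: [-2.8, -0.2, 5.9]
opening: 0.0095
```

Call:
servo_tool:
  motion:
    - [[0,0,0,0,0,0],[0,0,0,0,0,0],[0,0,0,0,0,0]]

```text
time: 3.8
ee_pos: [0.5073, 0.2381, 0.1783]
tcp_rot: [179.9, -0.0, 111.4]
wrist_force: [-2.4, -1.2, 5.0]
opening: 0.0086
```

```bash
python3 - <<'E'
from h import *
o=bot.get_obs();print(o['time'],o['ee_pos'],o['tcp_rot'],o['wrist_force'],o['torque'],o['opening'])
p=bot.camera('wrist');save(p,'wrist3')
E
```

```text
3.8 [0.50727916 0.23810443 0.17830267] [ 1.79928465e+02 -1.98282234e-02  1.11370953e+02] [-2.38048424 -1.17486549  4.98521839] [-0.04967461  0.50599407 -0.01897084] 0.008552053261493718
```

View pics/wrist3.png

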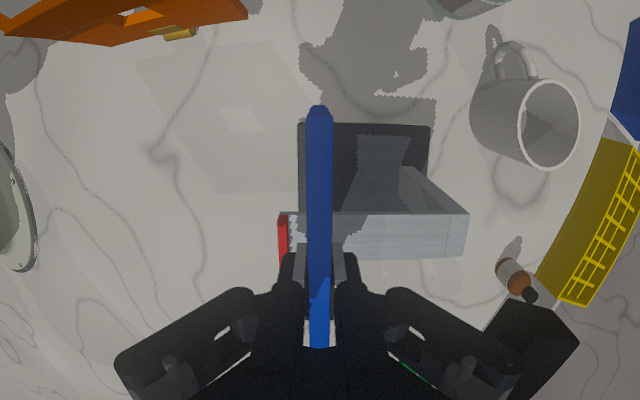

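Call:
servo_tool:
  motion:
    - [[0,0,-4,0,0,0],[0,0,-5,0,0,0],[0,0,-5,0,0,0],[0,0,-5,0,0,0],[0,0,0,0,0,0]]

```text
time: 4.35
ee_pos: [0.5074, 0.2381, 0.1972]
tcp_rot: [179.9, -0.0, 111.4]
wrist_force: [-0.1, 0.2, -2.1]
opening: 0.0088
```

```bash
python3 - <<'E'
from h import *
o=bot.get_obs();print(o['time'],o['ee_pos'],o['tcp_rot'],o['wrist_force'],o['torque'],o['opening'])
p=bot.camera('side');save(p,'s4')
cv2.imwrite('pics/s4z.png',cv2.resize(p['color'][120:220,190:330,::-1],None,fx=5,fy=5,interpolation=cv2.INTER_CUBIC))
E
```

```text
4.35 [0.50744792 0.23809451 0.19719528] [ 1.79933641e+02 -3.96708786e-03  1.11369550e+02] [-0.06054398  0.16248759 -2.13522685] [ 0.05498941 -0.00421849 -0.00737018] 0.008784047048020088
```

View pics/s4z.png

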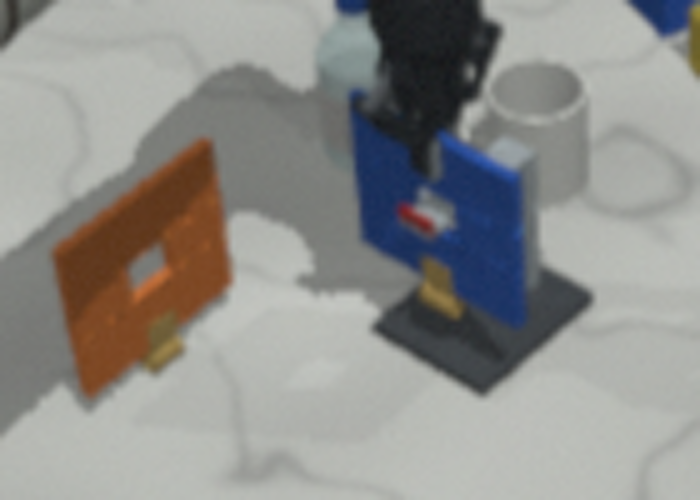

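Call:
servo_tool:
  motion:
    - [[0,-10,0,0,0,0],[0,-15,0,0,0,0],[0,-15,0,0,0,0],[0,-12,0,0,0,0],[0,0,0,0,0,0]]

```text
time: 4.9
ee_pos: [0.4574, 0.2185, 0.1966]
tcp_rot: [180.0, -0.0, 111.4]
wrist_force: [1.2, 0.1, -1.3]
opening: 0.0091
```

```bash
python3 - <<'E'
from h import *
o=bot.get_obs();print(o['time'],o['ee_pos'],o['tcp_rot'],o['wrist_force'],o['torque'],o['opening'])
p=bot.camera('side');save(p,'s5')
cv2.imwrite('pics/s5z.png',cv2.resize(p['color'][120:220,190:330,::-1],None,fx=5,fy=5,interpolation=cv2.INTER_CUBIC))
E
```

```text
4.9 [0.45740363 0.21851953 0.19658492] [ 1.79995467e+02 -1.80269491e-03  1.11380764e+02] [ 1.15481425  0.10804924 -1.34072231] [-0.05453068 -0.09095621  0.01526666] 0.009101766932845428
```

View pics/s5z.png

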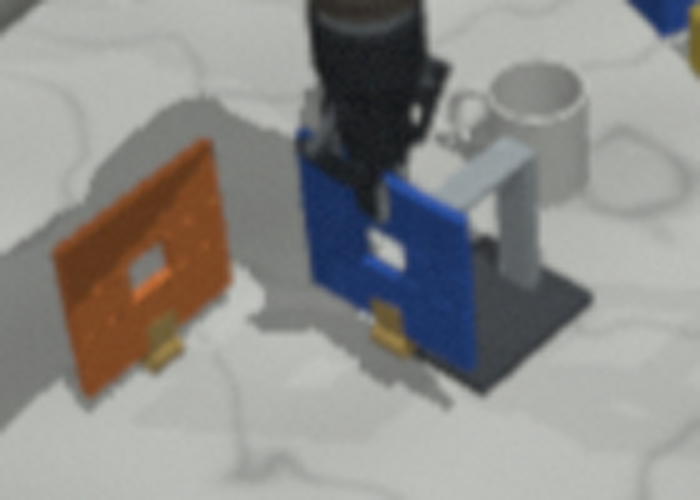

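```bash
python3 -c "
from plan import *
plan([.5263,-.2572,.275],[180,0,80.1],16)"
```

```text
[-29.3, -6.9, -4.9, 0.0, -0.0, 0.0341]
[-29.5, -5.9, -4.9, 0.0, -0.0, 0.0341]
[-29.7, -4.9, -4.9, 0.0, -0.0, 0.0341]
[-29.8, -3.9, -4.9, 0.0, -0.0, 0.0341]
[-29.9, -2.8, -4.9, 0.0, -0.0, 0.0341]
[-30.0, -1.8, -4.9, 0.0, -0.0, 0.0341]
[-30.0, -0.8, -4.9, 0.0, -0.0, 0.0341]
[-30.1, 0.2, -4.9, 0.0, -0.0, 0.0341]
[-30.0, 1.3, -4.9, 0.0, -0.0, 0.0341]
[-30.0, 2.3, -4.9, 0.0, -0.0, 0.0341]
[-29.9, 3.3, -4.9, 0.0, -0.0, 0.0341]
[-29.7, 4.3, -4.9, 0.0, -0.0, 0.0341]
[-29.6, 5.3, -4.9, 0.0, -0.0, 0.0341]
[-29.4, 6.3, -4.9, 0.0, -0.0, 0.0341]
[-29.1, 7.3, -4.9, 0.0, -0.0, 0.0341]
[-28.9, 8.3, -4.9, 0.0, -0.0, 0.0341]
```

Call:
servo_tool:
  motion:
    - [[-10,-5,-8,0,0,0.012],[-20,-6,-14,0,0,0.022],[-29.5,-6.5,-14,0,0,0.034],[-29.7,-5,-14,0,0,0.034],[-29.8,-4,-10,0,0,0.034]]

```text
time: 5.45
ee_pos: [0.4715, 0.0959, 0.2578]
tcp_rot: [179.9, 0.0, 103.5]
wrist_force: [1.4, -0.1, -1.1]
opening: 0.0092
```

Call:
servo_tool:
  motion:
    - [[-30,-3,-8,0,0,0.034],[-30,-2,-5,0,0,0.034],[-30,-1,-5,0,0,0.034],[-30,0,0,0,0,0.034],[-30,1.3,0,0,0,0.034]]

```text
time: 5.95
ee_pos: [0.4919, -0.0533, 0.275]
tcp_rot: [180.0, 0.0, 93.7]
wrist_force: [0.9, 0.1, -1.4]
opening: 0.0092
```

Call:
servo_tool:
  motion:
    - [[-30,2.3,0,0,0,0.034],[-30,3.3,0,0,0,0.034],[-29.7,4.3,0,0,0,0.034],[-25,5,0,0,0,0.034],[-25,6,0,0,0,0.034]]

```text
time: 6.45
ee_pos: [0.5129, -0.1933, 0.2747]
tcp_rot: [180.0, 0.0, 83.9]
wrist_force: [-0.1, -0.2, -0.9]
opening: 0.0094
```

```bash
python3 -c "
from plan import *
o=bot.get_obs();print(o['time'],o['ee_pos'],o['tcp_rot'])
plan([.5263,-.2572,.275],[180,0,80.1],4)"
```

```text
6.45 [ 0.51289546 -0.19326012  0.27466917] [1.79992274e+02 1.25574388e-02 8.39463609e+01]
[-15.5, 5.0, -0.1, 0.0, 0.0001, 0.0168]
[-15.5, 5.3, -0.1, 0.0, 0.0001, 0.0168]
[-15.4, 5.5, -0.1, 0.0, 0.0001, 0.0168]
[-15.3, 5.8, -0.1, 0.0, 0.0001, 0.0168]
```

Call:
servo_tool:
  motion:
    - [[-20,5,0,0,0,0.017],[-17,5.3,0,0,0,0.017],[-14,5.5,0,0,0,0.017],[-8,4,0,0,0,0.01],[0,0,0,0,0,0]]

```text
time: 6.95
ee_pos: [0.5257, -0.2531, 0.274]
tcp_rot: [-180.0, -0.0, 80.5]
wrist_force: [-1.7, -0.1, -2.8]
opening: 0.0089
```

Call:
servo_tool:
  motion:
    - [[0,0,0,0,0,0],[0,0,0,0,0,0]]

```text
time: 7.15
ee_pos: [0.5254, -0.2516, 0.2745]
tcp_rot: [180.0, -0.0, 80.7]
wrist_force: [0.0, 0.9, -2.1]
opening: 0.0088
```

```bash
python3 - <<'E'
from plan import *
import pickle
o=bot.get_obs();print(o['time'],o['ee_pos'],o['tcp_rot'],o['wrist_force'],o['torque'])
plan([.5263,-.2572,.275],[180,0,80.1],1)
d={}
for n in ('scene','side','wrist'): d[n]=bot.camera(n);save(d[n],n+'6')
pickle.dump(d,open('d6.pkl','wb'))
for n,(x,y,w,h) in {'scene':(170,120,130,150),'side':(280,170,120,150)}.items():
    c=d[n]['color'][y:y+h,x:x+w,::-1]
    cv2.imwrite('pics/%s6z.png'%n,cv2.resize(c,None,fx=4,fy=4,interpolation=cv2.INTER_CUBIC))
E
```

```text
7.15 [ 0.52541708 -0.25163266  0.27448497] [ 1.79992291e+02 -8.03173063e-03  8.06554409e+01] [ 0.02908069  0.9099504  -2.1239968 ] [-0.00508158 -0.00317342  0.02236367]
[-5.4, 1.8, -0.5, 0.0001, -0.0001, 0.0097]
```

View pics/scene6z.png

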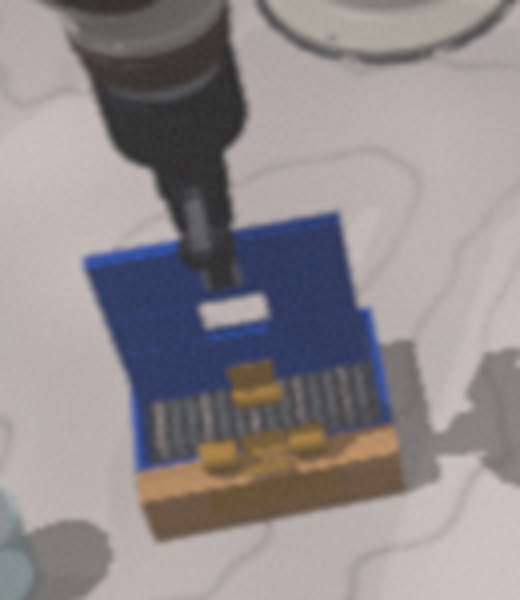

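View pics/side6z.png

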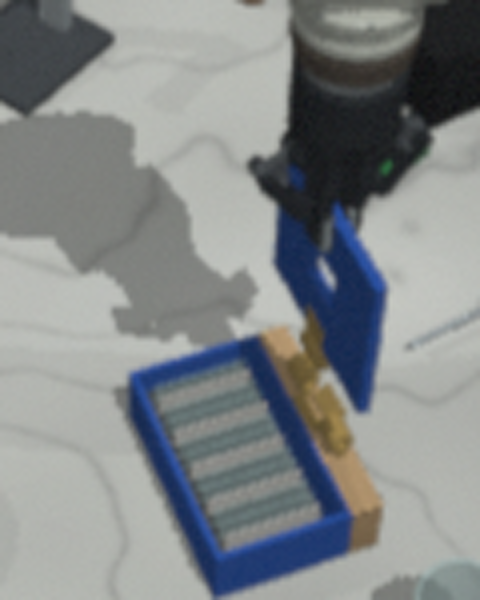

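View pics/wrist6.png

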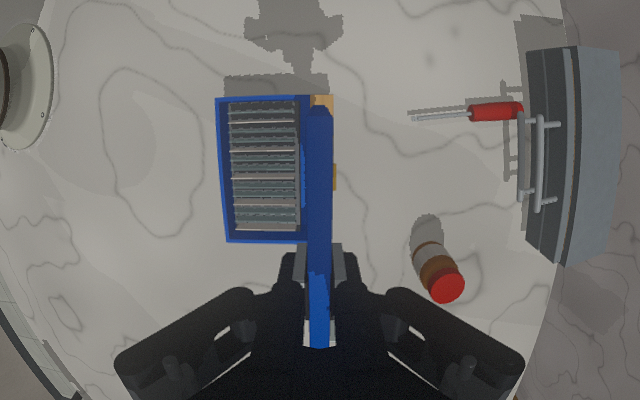

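```bash
cat > ov.py <<'E'
from h import *
def Rz(a): a=np.radians(a);return np.array([[np.cos(a),-np.sin(a),0],[np.sin(a),np.cos(a),0],[0,0,1]])
def boxedges(lo,hi):
    import itertools
    c=[np.array(x) for x in itertools.product(*zip(lo,hi))]
    return [[a,b] for i,a in enumerate(c) for b in c[i+1:] if (np.abs(a-b)>1e-9).sum()==1]
def circ(y,r,n=24):
    t=np.linspace(0,2*np.pi,n+1);return [np.array([r*np.cos(a),y,r*np.sin(a)]) for a in t]
def knuckle(y0,y1): # round hinge centre
    L=[circ(y0,10),circ(y1,10)]
    for a in np.linspace(0,2*np.pi,9)[:-1]: L.append([np.array([10*np.cos(a),y,10*np.sin(a)]) for y in (y0,y1)])
    return L
LID=boxedges((-5,-75,15),(5,75,155))+boxedges((-5,-20,69),(5,20,103))
LIDK=knuckle(-15,15)
H=np.array([66,0,74])
BOX=boxedges((-55,-90,0),(55,90,55))
BK=[[q+H for q in l] for l in knuckle(18,42)+knuckle(-42,-18)]
def draw(img,p,lines,pos,R,col,o,s,fish=False):
    for l in lines:
        uv=[proj(p,np.array(pos)+R@(np.array(q)/1000),fish) for q in l]
        uv=[tuple(np.round(((u-np.array(o))+.5)*s*16-8).astype(int)) for u in uv]
        for a,b in zip(uv[:-1],uv[1:]): cv2.line(img,tuple(map(int,a)),tuple(map(int,b)),col,1,cv2.LINE_AA,4)
def zoom(p,o,w,h,s): return cv2.resize(p['color'][o[1]:o[1]+h,o[0]:o[0]+w,::-1].copy(),None,fx=s,fy=s,interpolation=cv2.INTER_CUBIC)
E
cat > o6.py <<'E'
from ov import *
import pickle,sys
d0=pickle.load(open('d0.pkl','rb'));d6=pickle.load(open('d6.pkl','rb'))
bp,by=np.array([.4613,-.2459,0.]),-9.9
lp,ly=np.array([.5254,-.2516,.2745-.141]),-9.4
ims=[]
for n,o,w,h in (('scene',(190,170),90,90),('side',(305,210),90,110)):
    s=6 if n=='scene' else 5
    im=zoom(d6[n],o,w,h,s);a=im.copy()
    draw(im,d6[n],BK,bp,Rz(by),(0,0,255),o,s);draw(im,d6[n],BOX,bp,Rz(by),(0,255,255),o,s)
    draw(im,d6[n],LIDK,lp,Rz(ly),(0,255,0),o,s);draw(im,d6[n],LID,lp,Rz(ly),(255,255,0),o,s)
    cv2.imwrite('pics/ov6_%s.png'%n,im)
    im=zoom(d0[n],o,w,h,s);draw(im,d0[n],BK,bp,Rz(by),(0,0,255),o,s)
    draw(im,d0[n],BOX,bp,Rz(by),(0,255,255),o,s);cv2.imwrite('pics/ov0_%s.png'%n,im)
E
python3 o6.py
```

```text
(no output)
```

View pics/ov6_scene.png

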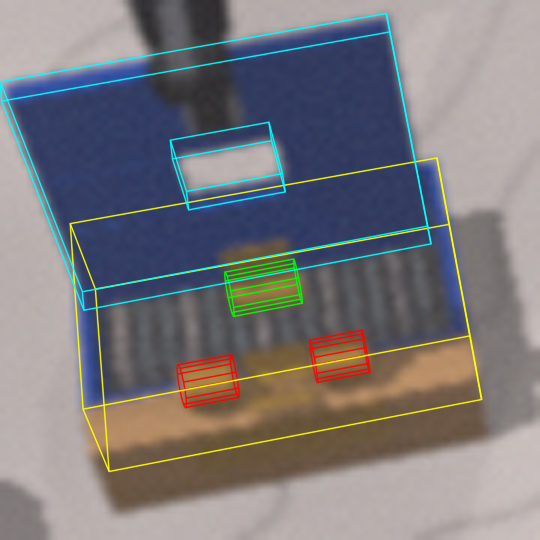

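View pics/ov6_side.png

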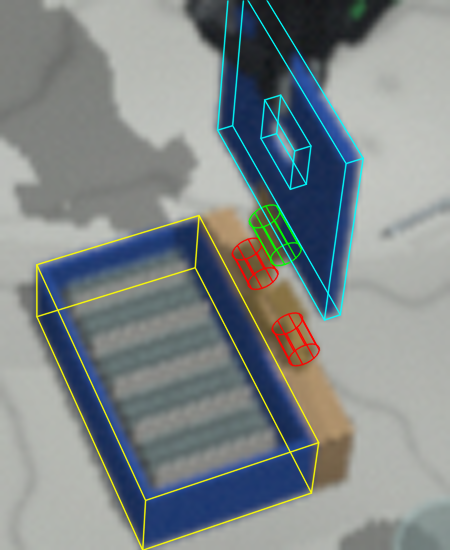

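View pics/ov0_scene.png

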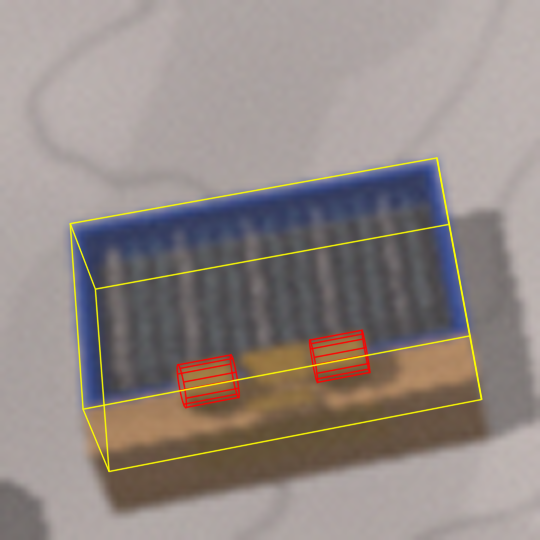

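View pics/ov0_side.png

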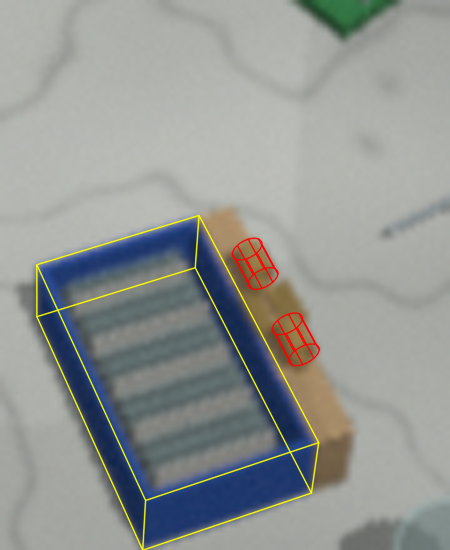

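```bash
cat > fit.py <<'E'
from ov import *
import pickle
from scipy.ndimage import map_coordinates,gaussian_filter1d
from scipy.optimize import least_squares
def prof(img,u,nrm,K=4):
    s=np.arange(-K,K+.01,.25)
    P=u[None]+s[:,None]*nrm[None]
    v=np.stack([map_coordinates(img[:,:,c],[P[:,1],P[:,0]],order=1) for c in range(3)],1)
    g=np.abs(np.diff(gaussian_filter1d(v,2,axis=0),axis=0)).sum(1); sm=(s[1:]+s[:-1])/2
    i=g.argmax()
    if g[i]<4 or i<2 or i>len(g)-3: return None
    w=g[max(0,i-3):i+4];return (w*sm[max(0,i-3):i+4]).sum()/w.sum()
def fit(items,P0,pose,iters=8,K=4,free=None):
    """items: list (pic, [(a,b) edges mm]); pose(P)->(pos,R)"""
    P=np.array(P0,float)
    for it in range(iters):
        obs=[]
        pos,R=pose(P)
        for p,E in items:
            img=p['color'].astype(float)
            for a,b in E:
                a=np.array(a,float);b=np.array(b,float)
                ua,ub=proj(p,pos+R@a/1000),proj(p,pos+R@b/1000)
                t=(ub-ua)/np.linalg.norm(ub-ua);n=np.array([-t[1],t[0]])
                for f in np.linspace(.06,.94,15):
                    q=a+f*(b-a);u=proj(p,pos+R@q/1000);k=prof(img,u,n,K if it<3 else 2.5)
                    if k is not None: obs.append((p,q,u+k*n,n))
        def res(P):
            pos,R=pose(P);return [n@(proj(p,pos+R@q/1000)-m) for p,q,m,n in obs]
        r=least_squares(res,P,loss='soft_l1',f_scale=.3);P=r.x
    rr=np.array(res(P));return P,len(rr),np.sqrt(np.mean(rr**2)),np.median(np.abs(rr))
def boxpose(P): return np.array([P[0],P[1],0]),Rz(np.degrees(P[2]))
def lidpose(P): # x,y,z,yaw,tilt about lid x (in-plane), tilt about y
    from scipy.spatial.transform import Rotation as Ro
    return P[:3],Rz(np.degrees(P[3]))@Ro.from_euler('xy',P[4:6]).as_matrix()
rim=[((-55,-90,55),(-55,90,55)),((-55,90,55),(55,90,55)),((-55,-90,55),(55,-90,55))]
bside=rim+[((-55,-90,0),(55,-90,0)),((-55,-90,0),(-55,-90,55))]
# scene sees +x face, side sees -x face? chosen per silhouettes
E
python3 - <<'E'
from fit import *
d0=pickle.load(open('d0.pkl','rb'));d6=pickle.load(open('d6.pkl','rb'))
P0=[.4613,-.2459,np.radians(-9.9)]
for nm,it in (('both',[(d0['scene'],rim),(d0['side'],bside)]),('scene',[(d0['scene'],rim)]),('side',[(d0['side'],bside)])):
    r=fit(it,P0,boxpose);P=r[0];print(nm,P[:2].round(4),np.degrees(P[2]).round(2),r[1:],'hinge',(P[:2]+Rz(np.degrees(P[2]))[:2,0]*.066).round(4))
c=lambda n,uv:None
for n in ('scene','side'):
    Rm,t=d6[n]['R'],d6[n]['t'];C=-Rm.T@t;v=Rz(9.7)@(C-np.array([.5254,-.2516,.2]));print(n,'cam in lid frame',v.round(2))
E
```

```text
both [ 0.4616 -0.2451] -10.68 (120, np.float64(0.7749085855981022), np.float64(0.6019003613480693)) hinge [ 0.5264 -0.2573]
scene [ 0.4641 -0.2456] -9.73 (45, np.float64(0.3159963122889692), np.float64(0.13682371157155798)) hinge [ 0.5292 -0.2567]
side [ 0.4463 -0.2432] -7.04 (72, np.float64(0.9498019480731101), np.float64(0.638726489435471)) hinge [ 0.5118 -0.2513]
scene cam in lid frame [0.67 0.08 0.82]
side cam in lid frame [-0.45 -0.79  1.11]
```

```bash
python3 - <<'E'
from fit import *
d0=pickle.load(open('d0.pkl','rb'));d6=pickle.load(open('d6.pkl','rb'))
P0=[.4613,-.2459,np.radians(-9.9)]
bs=[((-55,90,0),(-55,-90,0)),((-55,-90,0),(55,-90,0)),((-55,90,55),(55,90,55))]
for nm,it in (('both',[(d0['scene'],rim),(d0['side'],bs)]),('side',[(d0['side'],bs)]),('side7',[(d6['side'],bs)])):
    r=fit(it,P0,boxpose,K=3);P=r[0];print(nm,P[:2].round(4),np.degrees(P[2]).round(2),r[1:],'hinge',(P[:2]+Rz(np.degrees(P[2]))[:2,0]*.066).round(4))
# lid: plate edges. scene sees +x face; side sees -x face
sc=[((5,-75,15),(5,75,15)),((5,75,15),(5,75,150)),((5,-75,20),(5,-75,150)),((-5,-75,155),(-5,-35,155)),((-5,30,155),(-5,75,155))]
si=[((-5,-75,15),(-5,75,15)),((-5,75,15),(-5,75,100)),((5,-75,15),(5,-75,155)),((5,-70,155),(5,-35,155))]
L0=[.5254,-.2516,.1335,np.radians(-9.4),0,0]
for nm,it in (('both',[(d6['scene'],sc),(d6['side'],si)]),('scene',[(d6['scene'],sc)])):
    r=fit(it,L0,lidpose,K=3);print(nm,r[0][:3].round(4),np.degrees(r[0][3:]).round(2),r[1:])
# restricted: z, yaw, tilts fixed
for nm,it in (('both',[(d6['scene'],sc),(d6['side'],si)]),('scene',[(d6['scene'],sc)]),('side',[(d6['side'],si)])):
    r=fit(it,L0[:2],lambda P:lidpose(np.array([P[0],P[1],*L0[2:]])),K=3);print('r',nm,r[0].round(4),r[1:])
for n,E,o,s in (('scene',sc,(170,140),6),('side',si,(320,170),6)):
    im=zoom(d6[n],o,110 if n=='scene' else 80,100,s);draw(im,d6[n],E,np.array(L0[:3]),Rz(-9.4),(0,255,0),o,s);cv2.imwrite('pics/q_%s.png'%n,im)
n,o,s='side',(300,200),6
im=zoom(d0[n],o,90,100,s);draw(im,d0[n],bs,np.array([.4613,-.2459,0]),Rz(-9.9),(0,255,0),o,s);cv2.imwrite('pics/q_box.png',im)
E
```

```text
both [ 0.4611 -0.2457] -9.63 (90, np.float64(0.5796686105945801), np.float64(0.40955674369285766)) hinge [ 0.5262 -0.2567]
side [ 0.4588 -0.246 ] -9.73 (45, np.float64(0.392694417447308), np.float64(0.36815944598490724)) hinge [ 0.5238 -0.2572]
side7 [ 0.4591 -0.246 ] -9.38 (45, np.float64(0.4169778655141321), np.float64(0.3611785557514616)) hinge [ 0.5242 -0.2568]
both [ 0.5257 -0.2487  0.1317] [-9.96  0.78  0.18] (134, np.float64(0.47535824615346334), np.float64(0.13064649938874756))
scene [ 0.5246 -0.2483  0.1314] [-10.24   1.08   0.57] (75, np.float64(0.514445824202058), np.float64(0.12461845324160703))
r both [ 0.5261 -0.2498] (134, np.float64(0.5924534060628381), np.float64(0.3988100228359869))
r scene [ 0.5276 -0.25  ] (75, np.float64(0.5617266312777363), np.float64(0.13375011091085287))
r side [ 0.5247 -0.2502] (60, np.float64(0.485639473640651), np.float64(0.15607627211084676))
```

View pics/q_box.png

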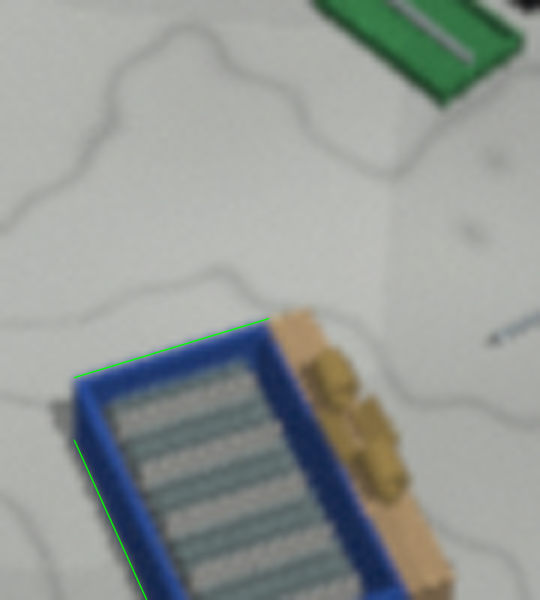

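View pics/q_side.png

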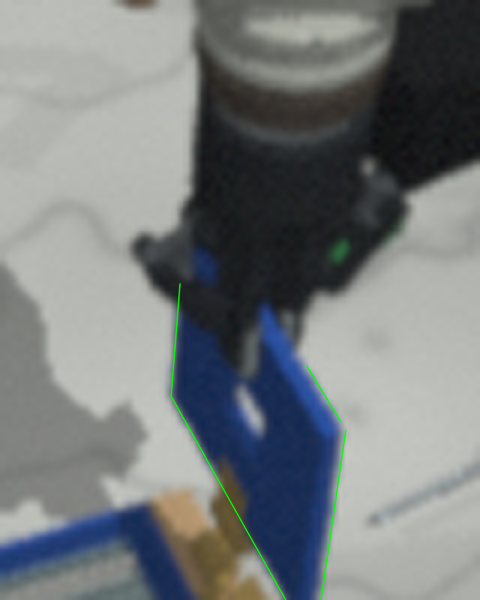

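View pics/q_scene.png

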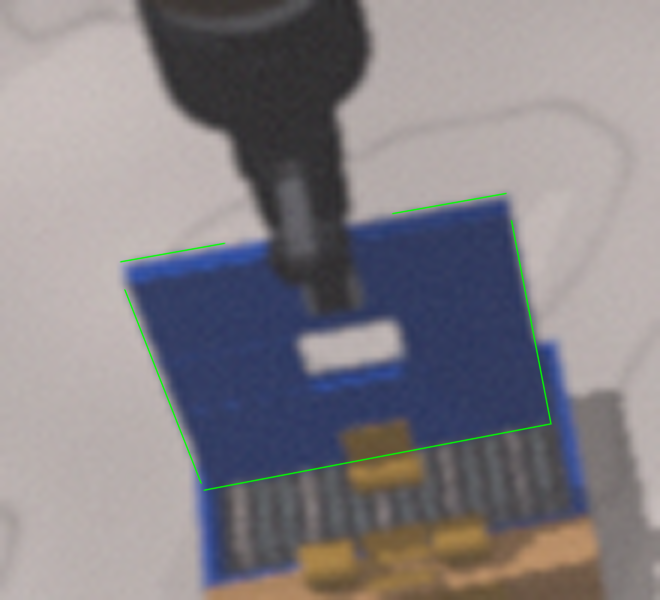

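Call:
servo_tool:
  motion:
    - [[-4,1,5,0,0,0],[-3.7,1,8,0,0,0],[0,0,10,0,0,0],[0,0,5,0,0,0],[0,0,0,0,0,0]]

```text
time: 7.8
ee_pos: [0.5257, -0.2601, 0.2449]
tcp_rot: [-179.9, -0.0, 80.6]
wrist_force: [-0.6, 0.2, -2.5]
opening: 0.0092
```

Call:
servo_tool:
  motion:
    - [[0,0,0,0,0,0],[0,0,0,0,0,0]]

```text
time: 8.0
ee_pos: [0.5262, -0.2602, 0.2467]
tcp_rot: [180.0, 0.0, 80.6]
wrist_force: [-0.5, -0.3, -2.0]
opening: 0.0092
```

```bash
cat > see.py <<'E'
from plan import *
import pickle,sys
k=sys.argv[1]
o=bot.get_obs();print(o['time'],o['ee_pos'].round(4),o['tcp_rot'].round(2),o['wrist_force'].round(2),o['torque'].round(3))
d={n:bot.camera(n) for n in ('scene','side','wrist')};d['obs']=o
for n in ('scene','side','wrist'): save(d[n],n+k)
pickle.dump(d,open('d%s.pkl'%k,'wb'))
a=[]
for n,(x,y,w,h) in {'scene':(205,190,60,60),'side':(330,215,60,70)}.items():
    c=d[n]['color'][y:y+h,x:x+w,::-1]
    a.append(cv2.resize(c,(400,400*h//w),interpolation=cv2.INTER_CUBIC)[:400])
cv2.imwrite('pics/k%s.png'%k,np.hstack(a))
E
python3 see.py 7
```

```text
8.0 [ 0.5262 -0.2602  0.2467] [1.7996e+02 1.0000e-02 8.0610e+01] [-0.5  -0.26 -1.99] [-0.011 -0.028 -0.001]
```

View pics/k7.png

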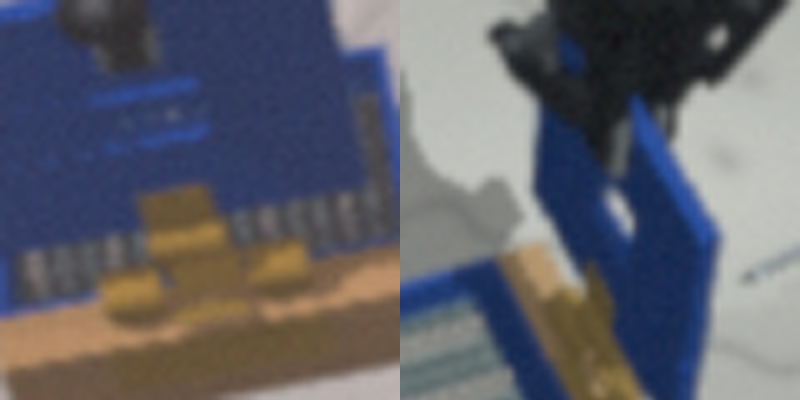

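View pics/wrist7.png

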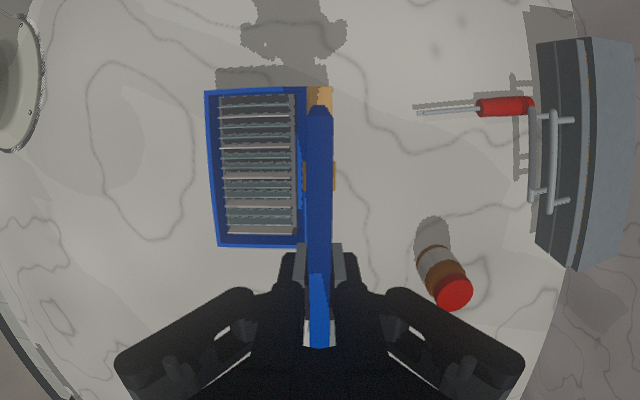

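```bash
cat > f7.py <<'E'
from fit import *
import sys
k=sys.argv[1];d=pickle.load(open('d%s.pkl'%k,'rb'));o=d['obs'];e=o['ee_pos']
sc=[((5,75,60),(5,75,150)),((5,-75,60),(5,-75,150)),((-5,-75,155),(-5,-35,155)),((-5,30,155),(-5,75,155))]
si=[((-5,75,15),(-5,75,100)),((5,-75,30),(5,-75,155)),((5,-70,155),(5,-35,155))]
yw=np.radians(o['tcp_rot'][2]-90)
L0=[e[0],e[1],e[2]-.141,yw,0,0]
for nm,it in (('both',[(d['scene'],sc),(d['side'],si)]),('scene',[(d['scene'],sc)]),('side',[(d['side'],si)])):
    r=fit(it,L0[:2]+[0],lambda P:lidpose(np.array([P[0],P[1],L0[2],yw,P[2],0])),K=3);print('r',nm,r[0][:2].round(4),np.degrees(r[0][2]).round(2),r[1:])
r=fit([(d['scene'],sc),(d['side'],si)],L0,lidpose,K=3);print('full',r[0][:3].round(4),np.degrees(r[0][3:]).round(2),r[1:]);P=r[0]
hp=np.array([.4613,-.2457,0]);by=-9.7
ims=[]
for n,(o_,w,h) in {'scene':((205,190),60,60),'side':((330,225),60,60)}.items():
    s=6;im=zoom(d[n],o_,w,h,s)
    draw(im,d[n],BK,hp,Rz(by),(0,0,255),o_,s);draw(im,d[n],LIDK,*lidpose(P),(0,255,0),o_,s)
    ims+=[im,zoom(d[n],o_,w,h,s)]
cv2.imwrite('pics/f%s.png'%k,np.hstack(ims[::2]));cv2.imwrite('pics/g%s.png'%k,np.hstack(ims[1::2]))
E
python3 f7.py 7
```

```text
r both [ 0.5272 -0.2574] 0.76 (102, np.float64(0.524650052405771), np.float64(0.3846766769580859))
r scene [ 0.5285 -0.259 ] 0.09 (58, np.float64(0.2834308403934576), np.float64(0.12373283147368107))
r side [ 0.5235 -0.2634] -1.53 (45, np.float64(0.4021637664874964), np.float64(0.13215039512091165))
full [ 0.526  -0.2582  0.1033] [-9.93  0.43  0.18] (102, np.float64(0.28787067126613247), np.float64(0.11963503681951287))
```

View pics/f7.png

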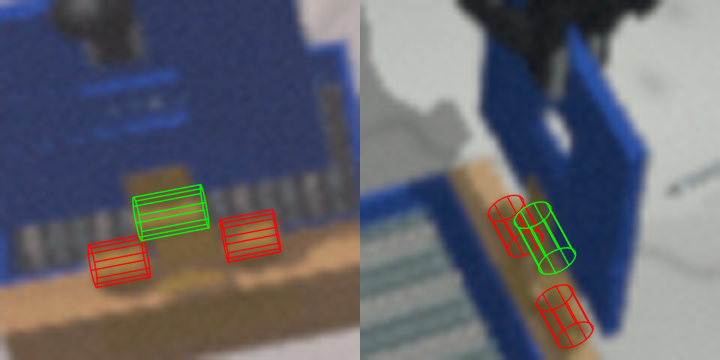

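View pics/g7.png

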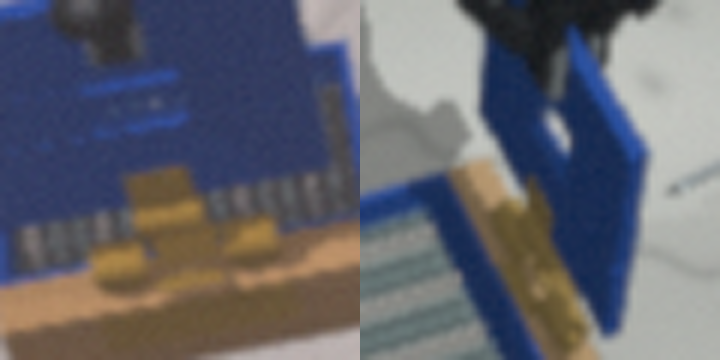

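Call:
servo_tool:
  motion:
    - [[1.7,0,2,0,0,0],[0,0,4,0,0,0],[0,0,4,0,0,0],[0,0,4,0,0,0],[0,0,0,0,0,0]]

```text
time: 8.65
ee_pos: [0.5261, -0.2584, 0.2314]
tcp_rot: [-179.9, -0.0, 80.6]
wrist_force: [-1.2, 0.3, -2.4]
opening: 0.0089
```

Call:
servo_tool:
  motion:
    - [[0,0,2,0,0,0],[0,0,2,0,0,0],[0,0,2,0,0,0],[0,0,0,0,0,0]]

```text
time: 9.05
ee_pos: [0.5263, -0.2585, 0.226]
tcp_rot: [-180.0, -0.0, 80.6]
wrist_force: [0.1, -0.3, -1.9]
opening: 0.0089
```

```bash
python3 see.py 8; python3 f7.py 8
```

```text
9.05 [ 0.5263 -0.2585  0.226 ] [-1.7998e+02 -1.0000e-02  8.0600e+01] [ 0.05 -0.26 -1.94] [ 0.004 -0.032 -0.048]
r both [ 0.5272 -0.2556] 0.71 (101, np.float64(0.49440893687824966), np.float64(0.37274159677118524))
r scene [ 0.5286 -0.2568] 0.16 (56, np.float64(0.2543247593100909), np.float64(0.13116650813522823))
r side [ 0.5238 -0.261 ] -1.48 (45, np.float64(0.4302415221323008), np.float64(0.13663628961713115))
full [ 0.5263 -0.2563  0.0825] [-9.94  0.43  0.12] (101, np.float64(0.28809833754231207), np.float64(0.12138068017901922))
```

View pics/g8.png

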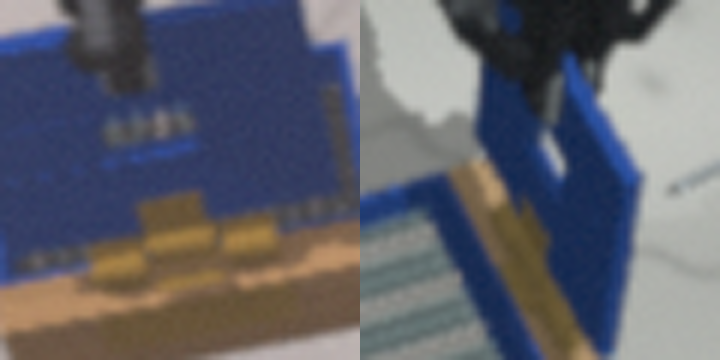

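View pics/f8.png

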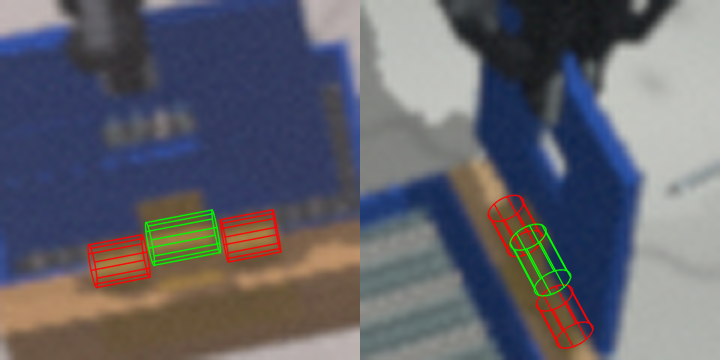

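Call:
servo_tool:
  motion:
    - [[0.3,0,2,0,0,0],[0,0,2,0,0,0],[0,0,1.5,0,0,0],[0,0,0,0,0,0],[0,0,0,0,0,0]]

```text
time: 9.7
ee_pos: [0.5264, -0.2583, 0.2207]
tcp_rot: [-180.0, -0.0, 80.6]
wrist_force: [0.2, -0.9, -2.1]
opening: 0.0094
```

Call:
servo_tool:
  motion:
    - [[0,0,1,0,0,0],[0,0,1,0,0,0],[0,0,0,0,0,0],[0,0,0,0,0,0]]

```text
time: 10.1
ee_pos: [0.5264, -0.2583, 0.2188]
tcp_rot: [-180.0, 0.0, 80.6]
wrist_force: [0.2, -0.5, -0.7]
opening: 0.0092
```

Call:
servo_tool:
  motion:
    - [[0,0,1,0,0,0],[0,0,0,0,0,0],[0,0,0,0,0,0]]

```text
time: 10.4
ee_pos: [0.5264, -0.2583, 0.2178]
tcp_rot: [-180.0, -0.0, 80.6]
wrist_force: [-0.9, -0.8, -1.0]
opening: 0.0092
```

Call:
servo_tool:
  motion:
    - [[0,0,1,0,0,0],[0,0,0,0,0,0],[0,0,0,0,0,0]]

```text
time: 10.7
ee_pos: [0.5264, -0.2583, 0.2167]
tcp_rot: [-180.0, 0.0, 80.6]
wrist_force: [0.9, 0.1, -1.9]
opening: 0.0094
```

Call:
servo_tool:
  motion:
    - [[0,0,1,0,0,0],[0,0,0,0,0,0],[0,0,0,0,0,0]]

```text
time: 11.0
ee_pos: [0.5264, -0.2582, 0.2157]
tcp_rot: [-180.0, -0.0, 80.6]
wrist_force: [-0.5, 0.1, -2.3]
opening: 0.0092
```

Call:
servo_tool:
  motion:
    - [[0,0,1,0,0,0],[0,0,0,0,0,0],[0,0,0,0,0,0]]

```text
time: 11.3
ee_pos: [0.5264, -0.2583, 0.2147]
tcp_rot: [-180.0, -0.0, 80.6]
wrist_force: [-0.9, -0.6, -1.0]
opening: 0.0089
```

Call:
servo_tool:
  motion:
    - [[0,0,1,0,0,0],[0,0,0,0,0,0],[0,0,0,0,0,0]]

```text
time: 11.6
ee_pos: [0.5264, -0.2583, 0.2137]
tcp_rot: [-180.0, -0.0, 80.6]
wrist_force: [0.8, 0.2, -1.7]
opening: 0.0094
```

```bash
python3 see.py 9; python3 f7.py 9
```

```text
11.6 [ 0.5264 -0.2583  0.2137] [-179.99   -0.     80.6 ] [ 0.79  0.16 -1.69] [-0.025  0.048 -0.021]
r both [ 0.5274 -0.2555] 0.56 (100, np.float64(0.48807824834528185), np.float64(0.4057635155636006))
r scene [ 0.5287 -0.2569] -0.0 (56, np.float64(0.19212318750150692), np.float64(0.12058510509251119))
r side [ 0.5239 -0.2605] -1.28 (45, np.float64(0.44201498330725336), np.float64(0.14250407342938554))
full [ 0.5263 -0.256   0.0702] [-9.91  0.44  0.12] (101, np.float64(0.2988408710400202), np.float64(0.12129452333972877))
```

View pics/g9.png

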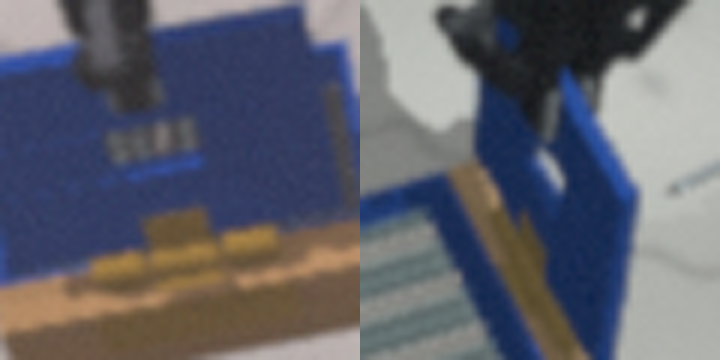

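View pics/f9.png

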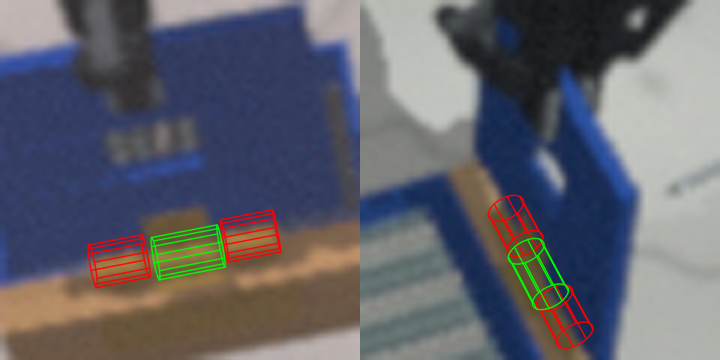

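Call:
servo_tool:
  motion:
    - [[0,0,0.7,0,0,0],[0,0,0,0,0,0],[0,0,0,0,0,0]]

```text
time: 12.05
ee_pos: [0.5265, -0.2583, 0.2131]
tcp_rot: [180.0, 0.0, 80.6]
wrist_force: [0.1, 0.4, -2.1]
opening: 0.0088
```

Call:
servo_tool:
  motion:
    - [[0,0,0.7,0,0,0],[0,0,0,0,0,0],[0,0,0,0,0,0]]

```text
time: 12.35
ee_pos: [0.5266, -0.2583, 0.2127]
tcp_rot: [180.0, 0.0, 80.6]
wrist_force: [1.1, -0.4, 0.9]
opening: 0.009
```

Call:
servo_tool:
  motion:
    - [[0,0,0.7,0,0,0],[0,0,0,0,0,0],[0,0,0,0,0,0]]

```text
time: 12.65
ee_pos: [0.5267, -0.2583, 0.2126]
tcp_rot: [179.9, 0.0, 80.6]
wrist_force: [-0.4, 0.9, 5.1]
opening: 0.0091
```

```bash
python3 -c "
from h import *
for i in range(1):
  o=bot.get_obs();print(o['time'],o['ee_pos'],o['tcp_rot'],o['wrist_force'],o['torque'])"
```

```text
12.65 [ 0.52666995 -0.2583051   0.21263625] [1.79913252e+02 2.10252863e-02 8.06044398e+01] [-0.43771461  0.92292469  5.10149859] [ 0.03414146 -0.1282767  -0.06285834]
```

Call:
servo_tool:
  motion:
    - [[0,0.3,-1.5,0,0,0],[0,0,-1.6,0,0,0],[0,0,0,0,0,0],[0,0,0,0,0,0],[0,0,0,0,0,0]]

```text
time: 13.15
ee_pos: [0.5267, -0.2583, 0.2145]
tcp_rot: [-180.0, -0.0, 80.6]
wrist_force: [-1.0, 0.2, -2.2]
opening: 0.0092
```

```bash
python3 see.py 10; python3 f7.py 10
```

```text
13.15 [ 0.5267 -0.2583  0.2145] [-1.7997e+02 -1.0000e-02  8.0600e+01] [-0.96  0.18 -2.2 ] [-0.026 -0.031 -0.013]
r both [ 0.528  -0.2546] 0.87 (101, np.float64(0.6420390555538361), np.float64(0.37875871320908944))
r scene [ 0.5288 -0.2569] -0.01 (56, np.float64(0.2136445961642409), np.float64(0.13105598420078207))
r side [ 0.524 -0.261] -1.4 (45, np.float64(0.43941410820647364), np.float64(0.13350014884417585))
full [ 0.5265 -0.2564  0.071 ] [-9.9   0.27  0.1 ] (101, np.float64(0.2924153085749713), np.float64(0.12433153866869635))
```

View pics/g10.png

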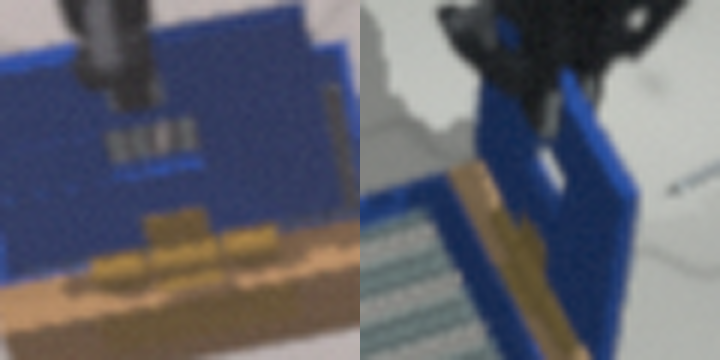

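View pics/scene10.png

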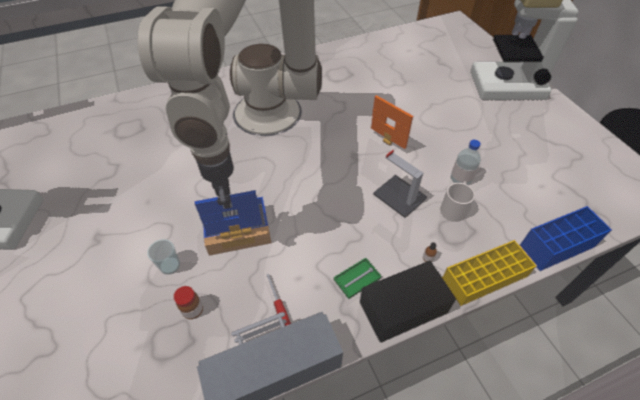

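View pics/wrist10.png

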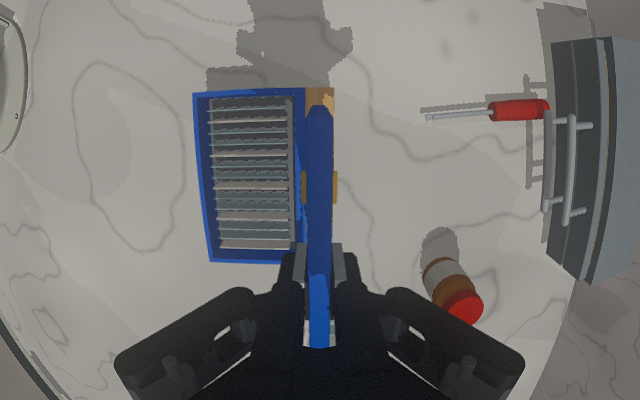

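Call:
servo_tool:
  motion:
    - [[0,0,0,0,0,0],[0,0,0,0,0,0],[0,0,0,0,0,0],[0,0,0,0,0,0],[0,0,0,0,0,0]]

```text
time: 13.8
ee_pos: [0.5267, -0.2583, 0.2148]
tcp_rot: [180.0, 0.0, 80.6]
wrist_force: [-1.0, 0.0, -2.1]
opening: 0.0091
```

```bash
python3 -c "
from h import *
o=bot.get_obs();print(o['time'],o['ee_pos'],o['wrist_force'],abs(o['qd']).max(),o['opening'])
print(bot.job_done())"
```

```text
13.8 [ 0.52672958 -0.25832211  0.21479687] [-0.99762336  0.02965881 -2.10643542] 0.07194152291485725 0.009146345335571121
the job is handed in; nothing more can be done
None
```

I lifted the blue lid 19 mm off its hook, moved it clear and carried it to the box. It is now held upright in the gripper with its knuckle between the box's two brass knuckles. I handed the job in at 13.8 s.

**Height:** I lowered the lid until it just touched the V-seat, at a TCP height of about 0.2126 m and roughly 7 N. I then raised it about 2 mm, to 0.2148 m, which should line up the pin holes.

**Force and steadiness:** the wrist reads about −2.1 N vertically, which is just the lid's weight, so it isn't pressing on the box. The arm is still.

**Fit along the pin:** in the scene picture the knuckle is roughly centred in the gap, with a small space on each side.

**Tilt and turn:** fitting the lid in the camera pictures gave a tilt under 0.5° and about 0.2° of turn relative to the box.

**Disagreements:**
- The scene and side cameras differ by about 5 mm on the hinge's x position. I relied on the lid compared with the box in the same picture, and on how the seat guided the lid in.
- The camera fit put the lid's height about 3 mm below what the seat contact and arm position gave. I went with the contact.

I did not touch the pin or anything else on the bench. The last scene picture shows the other things where they were.

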